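# Fill the lid magazine and line up the jars for capping

### The arm

A 7-joint arm with a two-finger parallel gripper is mounted at the origin on the work surface. World frame = base frame: x ahead of the robot, y to its left, z up, the work surface at z = 0. Lengths are in m, angles in rad, forces in N, time in s.
With the tool pointing down it reaches from about 0.425 to 0.825 m from the base axis. Payload 3.6 kg.
Tool frame: the origin (TCP) lies at the very end of the fingers, on their centre line; the grasp point (between the pads) lies 19 mm behind it; z points along the fingers, y is the line along which they close (so a half turn about z gives the same grasp; the last joint's range is limited). The gripper opens to 93 mm and grips with 3 to 60 N. Pads are 15 mm wide; open, the fingers measure 128 mm over their backs; the gripper's body (75 mm by 188 mm) begins 65 mm behind the grasp point.
Start: joints at [-1.361, 0.615, -0.013, 1.423, 0.008, 1.103, -0.04], TCP at [0.152, 0.632, 0.219] pointing down, gripper open.
Joint ranges: [-3.12, 3.12], [-0.3, 2.06], [-1.34, 1.32], [0.26, 2.42], [-1.36, 4.5], [0.01, 1.98], [-2.84, 2.84]. Speed limits (rad/s): [2.79, 2.79, 3.14, 3.14, 3.14, 3.14, 3.14].

### API

Orientations are given as [roll, pitch, yaw] about the fixed x, y, z axes, in that order (R = Rz(yaw) Ry(pitch) Rx(roll)).
In Python, from bench import bot gives the robot as it stands.
- The arm moves only by the tool step_arm, never from a script. Its argument "increments" is a list of rows, each a list of 7 numbers: the shift along the tool's x, y, z in m, then the turn, a rotation vector about the tool's x, y, z in rad, then the opening, from 0 (shut) to 1 (fully open). A call has 1 to 5 rows; each row is the pose to reach, as a shift and turn from the pose commanded when the call began, along the tool's axes at that moment; what a row does not reach only later rows make up. A row lasts 1/12 s, in which the tool goes at most 41.7 mm and 7.16 degrees, less where a joint would pass 70% of its speed; a pose out of reach is approached as far as the arm can. A call with a gripper value outside its range is refused whole. The fingers move at their own pace and stop on an object; "squeeze" is the grip in N (left out, the last holds). Time passes only in rows, so rows that repeat a pose let the fingers close. It gives the time, the measured TCP pose, the force, the opening and the grip force at its end, in the units of the state.
- bot.get_obs(): the state, without advancing time (a new reading comes with each control period).
- bot.snapshot(name): name is "side" or "top"; returns the picture (400x640x3 uint8, red, green, blue); there is no depth.
- bot.camera_model(name): a dict with "fx", "fy", "cx", "cy" (pixels), "world_to_cam" (4x4, takes a point from world to camera coordinates). Camera axes: x right, y down, z forward; pixel columns grow to the right and rows downward; lengths in m; the calibration is good to about 2 mm. A picture is of the moment at which its call begins. camera_model takes no time and is no camera call.
- bot.job_done(): hands the job in; it is judged then, once.
The state is a dict: "t": time; "q": joint angles; "dq": joint speeds; "joint_efforts": joint torques, N m; "position": TCP position; "tcp_rot": TCP orientation; "force": force on the tool from outside, world axes, zero at the start; "wrist_torque": the same for the moment, N m; "grip_width": finger opening in m; "finger_force": force on a finger pad.
Only numpy, scipy, OpenCV 4.12 (cv2) and the standard library are available. Lean on these libraries where they do the work, as an engineer would, in place of code of your own. Each camera call takes 0.05 s, during which the arm holds its last target. There are 200 camera calls.

### The job

Get the capping bench ready: stack lids from the blue mat flat inside the lid magazine until the top of the stack lies within the green band, no lower and no higher, and leave the lids that are not needed on the mat. Also nudge the empty amber jars that stand back from the steel guide rail against it, so that all three stand upright in one row touching the rail. Leave the green band where it is set, and do not disturb the filled sauce jar or the roll of tape.

Things in the scene. Friction and masses are not known exactly. Their poses are not given: they have to be found in the camera images.
- magazine: fixed lid magazine: upright grey slotted tube on a round steel foot (112 x 6 mm). Origin on the table on the tube axis, z up. Inner diameter 76 mm, wall 4 mm, mouth flared to 94 mm outside, rim 93 mm above the table. Finger slots 42 mm wide, open from top to foot, on its +y and -y sides: a gripper closing along its y can lower a lid inside. 12 mm sight slits on +x and -x. One lid lies in it.
- magazine_floor (a point): centre of the tube's inner floor, on its axis, 10 mm above the table; lids stack on it
- band_mid (a point): middle (on the tube's axis) of the green band round the outside of the tube. The band is 24 mm high, 12 mm above and below this point; its height is set differently each time. It is a mark for the eye, a thin stiff collar left where it was set (moved only by more than 8 N); it leaves the finger slots free.
- mat: fixed blue square mat, 230 x 230 x 3 mm, that holds the supply of lids; origin under its centre, x and y along its sides
- rail: fixed straight steel guide rail, 380 mm long along its y axis, its bar from 10 to 30 mm above the table. Origin on the table in the middle of its front face; the front face looks to -x of its frame (roughly to the robot), +x points through the rail, away from the jars. It may stand turned about z.
- lid0_center (a point): centre (half-way up) of a black jar lid, a solid-bodied disc 66 mm in diameter and 16 mm thick, about 30 g, z up; lies in the magazine at the start
- lid1_center (a point): centre (half-way up) of a black jar lid, a solid-bodied disc 66 mm in diameter and 16 mm thick, about 30 g, z up; lies flat on the blue mat at the start, about 116 mm from its neighbours, which stand in a 2 x 2 square along the mat's sides
- lid2_center (a point): centre (half-way up) of a black jar lid, a solid-bodied disc 66 mm in diameter and 16 mm thick, about 30 g, z up; lies flat on the blue mat at the start, about 116 mm from its neighbours, which stand in a 2 x 2 square along the mat's sides
- lid3_center (a point): centre (half-way up) of a black jar lid, a solid-bodied disc 66 mm in diameter and 16 mm thick, about 30 g, z up; lies flat on the blue mat at the start, about 116 mm from its neighbours, which stand in a 2 x 2 square along the mat's sides
- lid4_center (a point): centre (half-way up) of a black jar lid, a solid-bodied disc 66 mm in diameter and 16 mm thick, about 30 g, z up; lies flat on the blue mat at the start, about 116 mm from its neighbours, which stand in a 2 x 2 square along the mat's sides
- jar1_center (a point): centre (half-way up) of an empty amber glass jar, open at the top, 72 mm in diameter, 75 mm high, about 180 g, standing in front of the rail; pushed about 30 mm up it slides without tipping. It touches the rail when its centre is 36 mm from the front face. One of the three jars (varies) starts at the rail, the others 20 to 60 mm short of it.
- jar2_center (a point): centre (half-way up) of an empty amber glass jar, open at the top, 72 mm in diameter, 75 mm high, about 180 g, standing in front of the rail; pushed about 30 mm up it slides without tipping. It touches the rail when its centre is 36 mm from the front face. One of the three jars (varies) starts at the rail, the others 20 to 60 mm short of it.
- jar3_center (a point): centre (half-way up) of an empty amber glass jar, open at the top, 72 mm in diameter, 75 mm high, about 180 g, standing in front of the rail; pushed about 30 mm up it slides without tipping. It touches the rail when its centre is 36 mm from the front face. One of the three jars (varies) starts at the rail, the others 20 to 60 mm short of it.
- sauce1: dark red filled sauce jar with black lid, 72 mm in diameter, 110 mm high, a bystander; origin under its centre
- tape: roll of brown tape lying flat, 100 mm in diameter, 48 mm high, a bystander; origin under its centre

How it is judged:
At the end, for the whole second after the job is handed in: Top of the stack within the 24 mm green band (0.5 mm grace), none above; every lid flat (7 deg), in the magazine within 12 mm of its axis or on the mat (centre within 120 mm of its middle along each side); three empty jars upright (6 deg) along the rail, gaps under 6 mm; all at rest (((horizontal distance between lid0_center and magazine_floor below 0.012 m and z of lid0_center in the frame of band_mid between -0.0205 and 0.0045 m) or (horizontal distance between lid1_center and magazine_floor below 0.012 m and z of lid1_center in the frame of band_mid between -0.0205 and 0.0045 m) or (horizontal distance between lid2_center and magazine_floor below 0.012 m and z of lid2_center in the frame of band_mid between -0.0205 and 0.0045 m) or (horizontal distance between lid3_center and magazine_floor below 0.012 m and z of lid3_center in the frame of band_mid between -0.0205 and 0.0045 m) or (horizontal distance between lid4_center and magazine_floor below 0.012 m and z of lid4_center in the frame of band_mid between -0.0205 and 0.0045 m)) and ((horizontal distance between lid0_center and magazine_floor below 0.012 m and z of lid0_center in the frame of band_mid below 0.0045 m) or (x of lid0_center in the frame of mat between -0.12 and 0.12 m and y of lid0_center in the frame of mat between -0.12 and 0.12 m and height (world z) of lid0_center below 0.016 m)) and angle between each of lid0_center, lid1_center, lid2_center, lid3_center, lid4_center's own z axis and vertical below 0.12 rad and ((horizontal distance between lid1_center and magazine_floor below 0.012 m and z of lid1_center in the frame of band_mid below 0.0045 m) or (x of lid1_center in the frame of mat between -0.12 and 0.12 m and y of lid1_center in the frame of mat between -0.12 and 0.12 m and height (world z) of lid1_center below 0.016 m)) and ((horizontal distance between lid2_center and magazine_floor below 0.012 m and z of lid2_center in the frame of band_mid below 0.0045 m) or (x of lid2_center in the frame of mat between -0.12 and 0.12 m and y of lid2_center in the frame of mat between -0.12 and 0.12 m and height (world z) of lid2_center below 0.016 m)) and ((horizontal distance between lid3_center and magazine_floor below 0.012 m and z of lid3_center in the frame of band_mid below 0.0045 m) or (x of lid3_center in the frame of mat between -0.12 and 0.12 m and y of lid3_center in the frame of mat between -0.12 and 0.12 m and height (world z) of lid3_center below 0.016 m)) and ((horizontal distance between lid4_center and magazine_floor below 0.012 m and z of lid4_center in the frame of band_mid below 0.0045 m) or (x of lid4_center in the frame of mat between -0.12 and 0.12 m and y of lid4_center in the frame of mat between -0.12 and 0.12 m and height (world z) of lid4_center below 0.016 m)) and x of jar1_center in the frame of rail between -0.042 and -0.03 m and y of jar1_center in the frame of rail between -0.19 and 0.19 m and angle between each of jar1_center, jar2_center, jar3_center's own z axis and vertical below 0.1 rad and height (world z) of each of jar1_center, jar2_center, jar3_center below 0.045 m and x of jar2_center in the frame of rail between -0.042 and -0.03 m and y of jar2_center in the frame of rail between -0.19 and 0.19 m and x of jar3_center in the frame of rail between -0.042 and -0.03 m and y of jar3_center in the frame of rail between -0.19 and 0.19 m and linear speed of each of lid0, lid1, lid2, lid3, lid4, jar1, jar2, jar3 below 0.02 m/s); the robot touches nothing.
It fails at once if the sauce jar is shifted by more than 30 mm or tipped (distance of sauce1 from where it was at the start of the episode above 0.03 m or angle between sauce1's own z axis and vertical above 0.5 rad).
It fails at once if the roll of tape is shifted by more than 30 mm or tipped (distance of tape from where it was at the start of the episode above 0.03 m or angle between tape's own z axis and vertical above 0.5 rad).
It fails at once if the green band is shifted by more than 4 mm (distance of band_mid from where it was at the start of the episode above 0.004 m).
It fails at once if an empty jar is knocked over (angle between any of jar1_center, jar2_center, jar3_center's own z axis and vertical above 0.7 rad).
It also fails if it takes over 72 s, if anything falls off the work surface, if the arm or the gripper's body presses on something with over 40 N, if the wrist force passes 120 N, or if a joint passes its speed limit or range.

## Working session

There is one attempt and no reset: what is moved stays moved. The work goes in short steps, Python scripts to look and compute and a tool call to move; the robot and the scene stay as the last step left them, time stands still between calls to the robot, and variables do not carry over. Pictures are saved under pics/ and viewed, at most 10 in all, crops included, and the job is handed in when it is done.

Besides the shell and the picture viewer there is one more tool, called after ">>>" by a JSON object that holds its "method" and its "body", one argument or row to a line. step_arm: Moves the arm, as the interface text tells. Its arguments: {"type":"object","properties":{"increments":{"type":"array"},"squeeze":{"type":"number"}},"required":["increments"]}

```bash
mkdir -p pics; ls
python3 - <<'E'
from bench import bot
import cv2
o=bot.get_obs();print({k:o[k] for k in('t','position','tcp_rot','grip_width','force')})
for n in('top','side'):
    cv2.imwrite(f'pics/{n}0.png',bot.snapshot(n)[:,:,::-1]);m=bot.camera_model(n);print(n,m)
E
```

```text
pics
{'t': 0.0, 'position': array([0.15230609, 0.63110385, 0.21749122]), 'tcp_rot': array([-3.13908735e+00,  6.41291130e-05,  2.90488107e+00]), 'grip_width': 0.09290316176311206, 'force': array([-0.13085887,  0.16344923, -0.04722305])}
top {'fx': 470.53821216690125, 'fy': 470.53821216690125, 'cx': 317.86338845901554, 'cy': 201.45275708669737, 'world_to_cam': array([[ 4.35613562e-03, -9.99466868e-01, -3.23574312e-02,
         2.24716063e-03],
       [-9.93590184e-01, -6.70879418e-04, -1.13040242e-01,
         6.15963188e-01],
       [ 1.12958268e-01,  3.26424447e-02, -9.93063392e-01,
         1.00172968e+00],
       [ 0.00000000e+00,  0.00000000e+00,  0.00000000e+00,
         1.00000000e+00]])}
side {'fx': 421.89083468592185, 'fy': 421.89083468592185, 'cx': 324.50233096699327, 'cy': 199.04893813055378, 'world_to_cam': array([[-0.98454332, -0.17351021,  0.02384657,  0.58102003],
       [-0.13321817,  0.65351175, -0.74510088,  0.14319427],
       [ 0.11369859, -0.73676089, -0.66652534,  0.90989327],
       [ 0.        ,  0.        ,  0.        ,  1.        ]])}
```

View pics/top0.png

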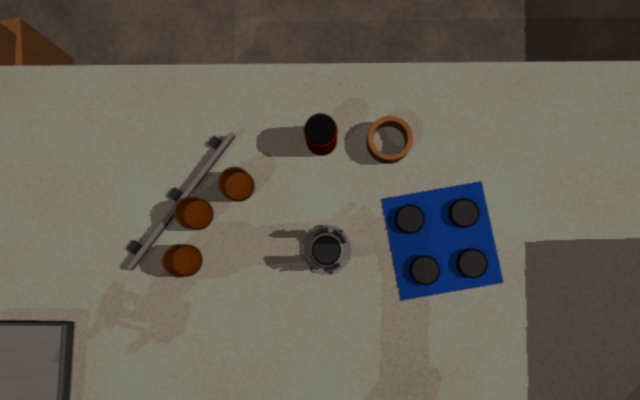

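View pics/side0.png

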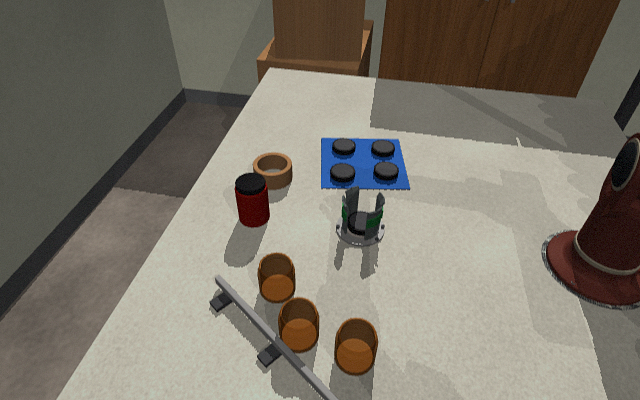

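The top view shows the magazine at about (325,250). The mat lids are at (409,219), (464,213), (424,270) and (472,264), and the jars at (237,184), (194,213) and (183,261). The rail runs from (234,135) to (131,267). In the side view the green band is on the tube at about (362,215). Next I'll enlarge the magazine and measure everything.

```bash
cat > h.py <<'E'
import numpy as np, cv2
from bench import bot
def ray(n,u,v,z):
    m=bot.camera_model(n);T=m['world_to_cam'];R=T[:3,:3];c=-R.T@T[:3,3]
    d=R.T@np.array([(u-m['cx'])/m['fx'],(v-m['cy'])/m['fy'],1]);return c+d*(z-c[2])/d[2]
def proj(n,p):
    m=bot.camera_model(n);q=m['world_to_cam']@np.append(p,1)
    return np.array([m['fx']*q[0]/q[2]+m['cx'],m['fy']*q[1]/q[2]+m['cy']])
def crop(n,u,v,w,h,s,f,img=None):
    im=bot.snapshot(n)[:,:,::-1] if img is None else img
    c=im[v-h//2:v+h//2,u-w//2:u+w//2]
    c=cv2.convertScaleAbs(cv2.resize(c,None,fx=s,fy=s,interpolation=cv2.INTER_CUBIC),alpha=1.6);cv2.imwrite(f,c);return c
E
python3 - <<'E'
from h import *
t=cv2.imread('pics/top0.png');s=cv2.imread('pics/side0.png')
a=crop('top',325,250,70,70,8,'',t);b=crop('side',361,215,70,70,8,'',s)
cv2.imwrite('pics/mag.png',cv2.resize(np.hstack([a,b]),(800,400)))
# lids: dark blobs over the mat
hsv=cv2.cvtColor(t,cv2.COLOR_BGR2HSV)
blue=cv2.inRange(hsv,(105,150,60),(130,255,255))
hull=cv2.convexHull(np.argwhere(blue[150:320,370:520])[:,::-1].astype(np.int32)+[370,150])
rect=cv2.minAreaRect(hull);print('mat',rect)
for p in cv2.boxPoints(rect):print(ray('top',*p,0.003).round(4))
mk=np.zeros_like(blue);cv2.fillPoly(mk,[hull],255)
mk&=cv2.inRange(t.max(2),0,60)
n,l,st,ce=cv2.connectedComponentsWithStats(mk)
for i in range(1,n):
    if st[i,4]>200:print('lid',st[i],ce[i],ray('top',*ce[i],0.015).round(4))
am=cv2.inRange(hsv,(3,180,50),(20,255,255));am[:, 260:]=0; am[:150]=0
n,l,st,ce=cv2.connectedComponentsWithStats(am)
for i in range(1,n):
    if st[i,4]>200:print('jar',st[i],ce[i],ray('top',*ce[i],0.05).round(4))
for p in((234,135),(131,267)):print('rail',ray('top',*p,0.03))
print('mag',ray('top',325,250,.05))
E
```

```text
Traceback (most recent call last):
  File "h.py", line 12, in crop
    c=cv2.convertScaleAbs(cv2.resize(c,None,fx=s,fy=s,interpolation=cv2.INTER_CUBIC),alpha=1.6);cv2.imwrite(f,c);return c
                                                                                                ~~~~~~~~~~~^^^^^
cv2.error: OpenCV(4.12.0) /io/opencv/modules/imgcodecs/src/loadsave.cpp:1051: error: (-2:Unspecified error) could not find a writer for the specified extension in function 'imwrite_'
```

Run:
```python
from h import *
t=cv2.imread('pics/top0.png');s=cv2.imread('pics/side0.png')
a=crop('top',325,250,70,70,8,'pics/_a.png',t);b=crop('side',361,215,70,70,8,'pics/_b.png',s)
cv2.imwrite('pics/mag.png',cv2.resize(np.hstack([a,b]),(800,400)))
hsv=cv2.cvtColor(t,cv2.COLOR_BGR2HSV)
blue=cv2.inRange(hsv,(105,150,60),(130,255,255))
hull=cv2.convexHull(np.argwhere(blue[150:320,370:520])[:,::-1].astype(np.int32)+[370,150])
rect=cv2.minAreaRect(hull);print('mat',rect)
for p in cv2.boxPoints(rect):print(ray('top',*p,0.003).round(4))
mk=np.zeros_like(blue);cv2.fillPoly(mk,[hull],255)
mk&=cv2.inRange(t.max(2),0,60)
n,l,st,ce=cv2.connectedComponentsWithStats(mk)
for i in range(1,n):
    if st[i,4]>200:print('lid',st[i],ce[i],ray('top',*ce[i],0.012).round(4))
am=cv2.inRange(hsv,(3,180,50),(20,255,255));am[:, 260:]=0; am[:150]=0
n,l,st,ce=cv2.connectedComponentsWithStats(am)
for i in range(1,n):
    if st[i,4]>200:print('jar',st[i],ce[i],ray('top',*ce[i],0.04).round(4))
for p in((234,135),(131,267)):print('rail',ray('top',*p,0.03))
print('mag',ray('top',325,250,.05))
```

```text
mat ((441.775146484375, 240.39260864257812), (102.53336334228516, 104.50292205810547), 79.99201965332031)
[ 0.6253 -0.139   0.003 ]
[ 0.6667 -0.3708  0.003 ]
[ 0.4419 -0.4017  0.003 ]
[ 0.4009 -0.1757  0.003 ]
lid [446 198  34  30 789] [462.34980989 212.55386565] [ 0.5939 -0.3171  0.012 ]
lid [388 204  37  30 882] [406.24036281 219.06462585] [ 0.5792 -0.1927  0.012 ]
lid [454 248  34  31 816] [470.5        262.78186275] [ 0.4832 -0.3315  0.012 ]
lid [403 255  37  31 920] [421.08913043 269.71086957] [ 0.4676 -0.2234  0.012 ]
jar [219 168  35  32 723] [237.00414938 184.86307054] [0.6522 0.1829 0.04  ]
jar [181 198  31  31 670] [197.18059701 213.69104478] [0.5881 0.2697 0.04  ]
jar [170 245  31  31 697] [185.86370158 259.8794835 ] [0.4869 0.2912 0.04  ]
rail [0.76777163 0.19454071 0.03      ]
rail [0.47061874 0.41603549 0.03      ]
mag [ 0.50946023 -0.01246479  0.05      ]
```

View pics/mag.png

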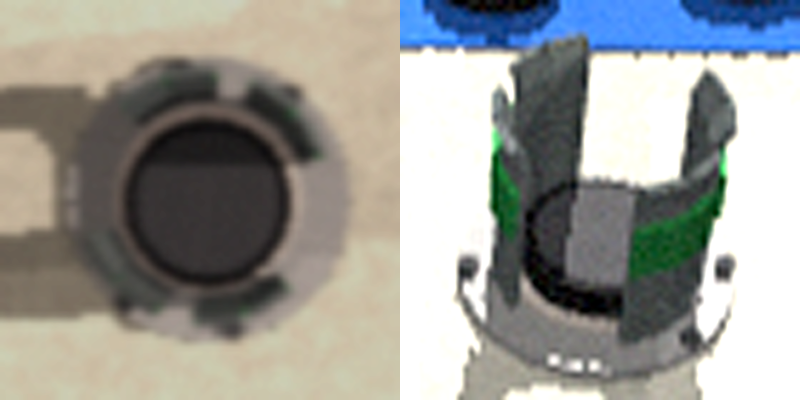

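The crops show the slits at roughly 17° yaw, and the wide slots facing ±y. The band sits about mid-tube, covering crop rows 190–280 on the right wall piece. I'll fit silhouettes for exact poses.

```bash
cat > fit.py <<'E'
from h import *
from scipy.optimize import minimize
t=cv2.imread('pics/top0.png');s=cv2.imread('pics/side0.png')
S=4
def poly(n,P):return np.round(np.array([proj(n,p) for p in P])*S*16).astype(np.int32)
def cyl(n,x,y,r,z0,z1):
    a=np.linspace(0,2*np.pi,40)
    P=[(x+r*np.cos(i),y+r*np.sin(i),z) for i in a for z in(z0,z1)]
    m=np.zeros((400*S,640*S),np.uint8);cv2.fillPoly(m,[cv2.convexHull(poly(n,P))],255,shift=4);return m
def up(m):return cv2.resize(m,None,fx=S,fy=S,interpolation=cv2.INTER_LINEAR)>127
def iou(a,b):a=a>0;return (a&b).sum()/max(1,(a|b).sum())
ht,hs=cv2.cvtColor(t,cv2.COLOR_BGR2HSV),cv2.cvtColor(s,cv2.COLOR_BGR2HSV)
def near(m,n,x,y,z,r):
    k=np.zeros_like(m);u=proj(n,(x,y,z));cv2.circle(k,tuple(int(i) for i in u),r,255,-1);return m&k
def nm(f,x0,d):
    x0=np.array(x0,float);return minimize(f,x0,method='Nelder-Mead',options=dict(initial_simplex=np.vstack([x0,x0+np.diag(d)]),maxfev=90,xatol=2e-4,fatol=1e-4))
if __name__=='__main__':
    L=[(.600,-.318),(.580,-.203),(.486,-.336),(.466,-.224)]
    dk=lambda h:cv2.inRange(h,(0,0,0),(180,140,75))
    for x,y in L:
        for views in (('top',),('side',)):
            M=[up(near(dk(ht if n=='top' else hs),n,x,y,.012,22)) for n in views]
            r=nm(lambda p:-sum(iou(cyl(n,*p,.033,.003,.019),m) for n,m in zip(views,M)),(x,y),(.006,.006));print('lid',views,r.x.round(4),round(r.fun,3))
    for x,y in [(.652,.183),(.588,.265),(.487,.288)]:
        for views in (('top',),('side',)):
            am=lambda h:cv2.inRange(h,(3,150,40),(20,255,255))
            M=[up(near(am(ht if n=='top' else hs),n,x,y,.0375,26 if n=='top' else 34)) for n in views]
            r=nm(lambda p:-sum(iou(cyl(n,*p,.036,0,.075),m) for n,m in zip(views,M)),(x,y),(.006,.006));print('jar',views,r.x.round(4),round(r.fun,3))
    # band
    g=up(near(cv2.inRange(hs,(45,120,30),(85,255,255)),'side',.51,-.012,.05,40));print('green',g.sum()/16)
    T=bot.camera_model('side')['world_to_cam'];c=-T[:3,:3].T@T[:3,3];print('cam',c)
    def band(p):
        x,y,w,z=p;m=np.zeros((400*S,640*S),np.uint8);R=.0425
        for q0 in(8,120,188,300):
            a=np.radians(np.linspace(q0,q0+52,10))+w
            for i in range(9):
                mid=(a[i]+a[i+1])/2
                if (np.array([c[0]-x,c[1]-y])@[np.cos(mid),np.sin(mid)])>.0:
                    P=[(x+R*np.cos(b),y+R*np.sin(b),zz) for b,zz in((a[i],z-.012),(a[i],z+.012),(a[i+1],z+.012),(a[i+1],z-.012))]
                    cv2.fillPoly(m,[poly('side',P)],255,shift=4)
        return m
    for w0 in(-.3,-.15):
        r=nm(lambda p:-iou(band(p),g),(.509,-.012,w0,.05),(.005,.005,.1,.01));print('band',r.x.round(4),r.fun)
    for R,z in((.047,.093),(.056,.006)):
        for n in('top',):print(n,proj(n,(.509,-.012,z)))
E
python3 fit.py
```

```text
Traceback (most recent call last):
  File "fit.py", line 23, in <module>
    r=nm(lambda p:-sum(iou(cyl(n,*p,.033,.003,.019),m) for n,m in zip(views,M)),(x,y),(.006,.006));print('lid',views,r.x.round(4),round(r.fun,3))
  File "fit.py", line 16, in nm
    x0=np.array(x0,float);return minimize(f,x0,method='Nelder-Mead',options=dict(initial_simplex=np.vstack([x0,x0+np.diag(d)]),maxfev=90,xatol=2e-4,fatol=1e-4))
                                 ~~~~~~~~^^^^^^^^^^^^^^^^^^^^^^^^^^^^^^^^^^^^^^^^^^^^^^^^^^^^^^^^^^^^^^^^^^^^^^^^^^^^^^^^^^^^^^^^^^^^^^^^^^^^^^^^^^^^^^^^^^^^^^^
  File "fit.py", line 23, in <lambda>
    r=nm(lambda p:-sum(iou(cyl(n,*p,.033,.003,.019),m) for n,m in zip(views,M)),(x,y),(.006,.006));print('lid',views,r.x.round(4),round(r.fun,3))
                   ~~~^^^^^^^^^^^^^^^^^^^^^^^^^^^^^^^^^^^^^^^^^^^^^^^^^^^^^^^^^
  File "fit.py", line 23, in <genexpr>
    r=nm(lambda p:-sum(iou(cyl(n,*p,.033,.003,.019),m) for n,m in zip(views,M)),(x,y),(.006,.006));print('lid',views,r.x.round(4),round(r.fun,3))
                           ~~~^^^^^^^^^^^^^^^^^^^^^
  File "fit.py", line 9, in cyl
    m=np.zeros((400*S,640*S),np.uint8);cv2.fillPoly(m,[cv2.convexHull(poly(n,P))],255,shift=4);return m
                                                                      ~~~~^^^^^
  File "fit.py", line 5, in poly
    def poly(n,P):return np.round(np.array([proj(n,p) for p in P])*S*16).astype(np.int32)
                                            ~~~~^^^^^
  File "h.py", line 7, in proj
    m=bot.camera_model(n);q=m['world_to_cam']@np.append(p,1)
ValueError: time passes only in moves, steps and waits
```

Camera model calls appear to be rate limited, so I'll cache them.

```bash
sed -i "s/^from bench import bot/from bench import bot\nCM={n:bot.camera_model(n) for n in('top','side')}/; s/m=bot.camera_model(n)/m=CM[n]/" h.py; sed -i "s/bot.camera_model('side')/CM['side']/" fit.py; time python3 fit.py
```

```text
lid ('top',) [ 0.5932 -0.3208] -0.838
lid ('side',) [ 0.5911 -0.3177] -0.413
lid ('top',) [ 0.5798 -0.2002] -0.851
lid ('side',) [ 0.576  -0.1966] -0.61
lid ('top',) [ 0.4838 -0.3354] -0.837
lid ('side',) [ 0.4799 -0.3324] -0.376
lid ('top',) [ 0.4675 -0.2305] -0.844
lid ('side',) [ 0.4653 -0.2269] -0.439
jar ('top',) [0.6528 0.1824] -0.789
jar ('side',) [0.6488 0.1953] -0.827
jar ('top',) [0.5895 0.2745] -0.803
jar ('side',) [0.589  0.2753] -0.766
jar ('top',) [0.4862 0.2966] -0.822
jar ('side',) [0.4836 0.3005] -0.81
green 186.375
cam [0.48766189 0.67760754 0.69930576]
band [ 0.5084 -0.0129 -0.2415  0.0548] -0.6684001223615784
band [ 0.5093 -0.011  -0.1899  0.0563] -0.6894835096453018
top [324.41104551 250.00279579]
top [325.13184853 250.41400722]
real	0m3.816s
user	0m3.666s
sys	0m0.129s
```

Band middle comes out at about 55 mm, so the stack should be three lids (top at 58 mm) and I add two. One overlay to check the positions and sizes.

```bash
cat >> h.py <<'E'
def go(x,y,z,yaw=None):
    "tool-axis shift and z-turn from the measured pose to world target"
    from scipy.spatial.transform import Rotation as R
    o=bot.get_obs();r=R.from_euler('xyz',o['tcp_rot']);d=r.inv().apply(np.array([x,y,z])-o['position'])
    w=np.zeros(3) if yaw is None else (r.inv()*R.from_euler('xyz',[np.pi,0,yaw])).as_rotvec()
    print('t',o['t'],'shift',d.round(4),'turn',w.round(3),'|d|',round(float(np.linalg.norm(d)),3))
E
python3 - <<'E'
from h import *
t=cv2.imread('pics/top0.png');u0,v0,k=120,120,2
im=cv2.convertScaleAbs(cv2.resize(t[v0:300,u0:510],None,fx=k,fy=k,interpolation=cv2.INTER_CUBIC),alpha=1.6)
a=np.linspace(0,2*np.pi,60)
def ring(x,y,r,z,c):
    P=np.array([proj('top',(x+r*np.cos(i),y+r*np.sin(i),z)) for i in a]);cv2.polylines(im,[np.round(((P-[u0,v0])*k+.5)*16).astype(int)],True,c,1,shift=4)
for x,y in[(.5932,-.3208),(.5798,-.2002),(.4838,-.3354),(.4675,-.2305)]:ring(x,y,.033,.019,(0,255,255))
for x,y in[(.651,.187),(.589,.275),(.485,.298)]:ring(x,y,.036,.075,(255,255,0));ring(x,y,.036,.0,(255,0,255))
ring(.509,-.012,.056,.006,(255,0,255));ring(.509,-.012,.047,.093,(0,255,255))
cv2.imwrite('pics/ov.png',im)
go(.445,.245,.15,np.radians(53.3))
E
```

```text
t 0.1 shift [-0.3751 -0.3066  0.0684] turn [-1.000e-03  2.000e-03  1.975e+00] |d| 0.489
```

View pics/ov.png

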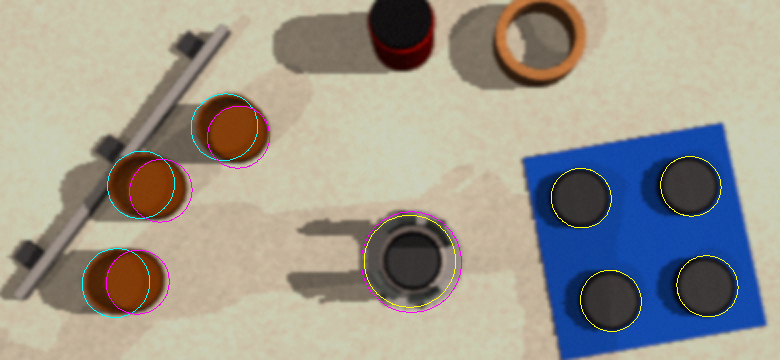

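The overlay rings sit on the lids, jars and magazine foot. Moving behind the jar at (182,260).

>>> {"method": "step_arm", "body": {
  "increments": [
    [-0.029,-0.0235,0.005,0,0,0,0],
    [-0.058,-0.047,0.01,0,0,0,0],
    [-0.087,-0.071,0.015,0,0,0,0],
    [-0.116,-0.095,0.02,0,0,0,0],
    [-0.145,-0.118,0.026,0,0,0,0]
  ]
}}

```text
t: 0.52
position: [0.2664, 0.4812, 0.1922]
tcp_rot: [-3.141, 0.0, 2.905]
force: [1.1, 0.9, -0.3]
grip_width: 0.0642
finger_force: 0.0
```

>>> {"method": "step_arm", "body": {
  "increments": [
    [-0.029,-0.0235,0.005,0,0,0,0],
    [-0.058,-0.047,0.01,0,0,0,0],
    [-0.087,-0.071,0.015,0,0,0,0],
    [-0.116,-0.095,0.02,0,0,0,0],
    [-0.145,-0.118,0.026,0,0,0,0]
  ]
}}

```text
t: 0.93
position: [0.3797, 0.3326, 0.1664]
tcp_rot: [-3.141, -0.0, 2.905]
force: [-0.5, -0.0, 0.1]
grip_width: 0.0313
finger_force: 0.0
```

>>> {"method": "step_arm", "body": {
  "increments": [
    [-0.029,-0.0235,0.005,0,0,0.12,0],
    [-0.058,-0.047,0.01,0,0,0.24,0],
    [-0.085,-0.07,0.016,0,0,0.36,0],
    [-0.085,-0.07,0.016,0,0,0.48,0],
    [-0.085,-0.07,0.016,0,0,0.6,0]
  ]
}}

```text
t: 1.35
position: [0.4466, 0.243, 0.1501]
tcp_rot: [-3.14, 0.001, 2.292]
force: [-0.2, 0.9, -0.6]
grip_width: 0.0011
finger_force: 0.0
```

>>> {"method": "step_arm", "body": {
  "increments": [
    [0,0,0,0,0,0.12,0],
    [0,0,0,0,0,0.24,0],
    [0,0,0,0,0,0.36,0],
    [0,0,0,0,0,0.48,0],
    [0,0,0,0,0,0.6,0]
  ]
}}

```text
t: 1.77
position: [0.4449, 0.2463, 0.1503]
tcp_rot: [-3.141, 0.0, 1.699]
force: [-1.0, 0.3, 0.2]
grip_width: 0.0001
finger_force: 0.0
```

>>> {"method": "step_arm", "body": {
  "increments": [
    [0,0,0,0,0,0.12,0],
    [0,0,0,0,0,0.24,0],
    [0,0,0,0,0,0.36,0],
    [0,0,0,0,0,0.48,0],
    [0,0,0,0,0,0.6,0]
  ]
}}

```text
t: 2.18
position: [0.4449, 0.2464, 0.1504]
tcp_rot: [-3.141, 0.001, 1.099]
force: [0.3, -0.2, -0.6]
grip_width: 0.0004
finger_force: 0.0
```

Run:
```python
from h import *
print(bot.get_obs()['q'].round(2),bot.get_obs()['position']);go(.449,.250,.025,np.radians(53.3))
cv2.imwrite('pics/_s.png',bot.snapshot('side')[:,:,::-1])
```

```text
[-0.9   0.53  0.52  1.92 -0.36  0.78 -0.65] [0.44485728 0.24642055 0.1503712 ]
t 2.1833 shift [0.0051 0.0021 0.1254] turn [-0.     0.001  0.169] |d| 0.125
```

>>> {"method": "step_arm", "body": {
  "increments": [
    [0.002,0.001,0.03,0,0,0.085,0],
    [0.004,0.002,0.06,0,0,0.169,0],
    [0.005,0.002,0.09,0,0,0.169,0],
    [0.005,0.002,0.115,0,0,0.169,0],
    [0.005,0.002,0.125,0,0,0.169,0]
  ]
}}

```text
t: 2.65
position: [0.447, 0.2493, 0.0225]
tcp_rot: [-3.139, 0.005, 0.938]
force: [0.4, 0.1, 0.3]
grip_width: 0.0004
finger_force: 0.0
```

>>> {"method": "step_arm", "body": {
  "increments": [
    [0.006,0,0,0,0,0,0],
    [0.012,0,0,0,0,0,0],
    [0.018,0,0,0,0,0,0],
    [0.024,0,0,0,0,0,0],
    [0.03,0,0,0,0,0,0]
  ]
}}

```text
t: 3.07
position: [0.4678, 0.2748, 0.0269]
tcp_rot: [3.141, -0.001, 0.937]
force: [-1.4, -1.4, 1.3]
grip_width: 0.0006
finger_force: 0.8
```

Run:
```python
from h import *
o=bot.get_obs();print(o['position'],o['force'],o['tcp_rot'])
t=bot.snapshot('top')[:,:,::-1];s=bot.snapshot('side')[:,:,::-1]
a=cv2.resize(t[120:300,110:270],None,fx=2.5,fy=2.5);b=cv2.resize(s[230:400,200:400],None,fx=2,fy=2.647)
cv2.imwrite('pics/p1.png',cv2.convertScaleAbs(np.hstack([a,b]),alpha=1.5))
```

```text
[0.46783271 0.27481622 0.02693734] [-1.36446299 -1.42266658  1.2936488 ] [ 3.14097277e+00 -1.34436489e-03  9.36534886e-01]
```

View pics/p1.png

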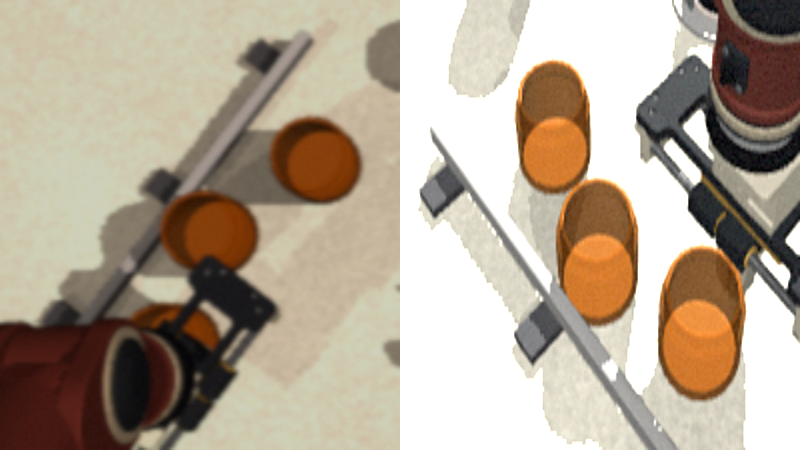

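Contact with the first jar: it stands upright, the force is about 2 N, and it's still short of the rail. I'll keep pushing slowly.

>>> {"method": "step_arm", "body": {
  "increments": [
    [0.004,0,0,0,0,0,0],
    [0.008,0,0,0,0,0,0],
    [0.012,0,0,0,0,0,0],
    [0.016,0,0,0,0,0,0],
    [0.02,0,0,0,0,0,0]
  ]
}}

```text
t: 3.58
position: [0.479, 0.2904, 0.0256]
tcp_rot: [-3.141, 0.0, 0.936]
force: [-0.8, -1.1, 1.5]
grip_width: 0.0004
finger_force: 0.8
```

>>> {"method": "step_arm", "body": {
  "increments": [
    [0.002,0,0,0,0,0,0],
    [0.004,0,0,0,0,0,0],
    [0.006,0,0,0,0,0,0]
  ]
}}

```text
t: 3.83
position: [0.4825, 0.2951, 0.0256]
tcp_rot: [-3.141, 0.0, 0.936]
force: [-0.3, -0.9, 1.0]
grip_width: 0.0005
finger_force: 0.8
```

>>> {"method": "step_arm", "body": {
  "increments": [
    [0.0015,0,0,0,0,0,0],
    [0.003,0,0,0,0,0,0],
    [0.0045,0,0,0,0,0,0],
    [0.006,0,0,0,0,0,0]
  ]
}}

```text
t: 4.17
position: [0.486, 0.3, 0.0256]
tcp_rot: [-3.141, 0.0, 0.936]
force: [-0.3, -0.2, -0.5]
grip_width: 0.0002
finger_force: 0.5
```

>>> {"method": "step_arm", "body": {
  "increments": [
    [0.0015,0,0,0,0,0,0],
    [0.003,0,0,0,0,0,0],
    [0.0045,0,0,0,0,0,0],
    [0.006,0,0,0,0,0,0]
  ]
}}

```text
t: 4.5
position: [0.488, 0.3028, 0.0255]
tcp_rot: [-3.14, 0.005, 0.935]
force: [-6.1, -5.5, 5.6]
grip_width: 0.0002
finger_force: 3.9
```

Run:
```python
from h import *
from fit import up,near,cyl,iou,nm
o=bot.get_obs();print(o['position'],o['force'])
s=bot.snapshot('side')[:,:,::-1];hs=cv2.cvtColor(s,cv2.COLOR_BGR2HSV);am=cv2.inRange(hs,(3,150,40),(20,255,255))
for x,y in[(.651,.19),(.589,.275),(.507,.328)]:
    m=up(near(am,'side',x,y,.0375,34));r=nm(lambda p:-iou(cyl('side',*p,.036,0,.075),m),(x,y),(.006,.006))
    print(r.x.round(4),round(r.fun,3),'to line',((r.x-[.7678,.1945])@[.598,.801]).round(4))
```

```text
[0.4879931  0.30279985 0.02554919] [-6.12305027 -5.47138176  5.59588603]
[0.6486 0.196 ] -0.802 to line -0.07
[0.5886 0.2781] -0.777 to line -0.0402
[0.5107 0.3368] -0.749 to line -0.0398
```

The first jar is against the rail: force rose to 8 N, and its distance to the line matches that of the jar already there. Next jar.

>>> {"method": "step_arm", "body": {
  "increments": [
    [-0.015,0,0,0,0,0,0],
    [-0.03,0,-0.02,0,0,0,0],
    [-0.03,0,-0.06,0,0,0,0],
    [-0.03,0,-0.095,0,0,0,0],
    [-0.03,0,-0.095,0,0,0,0]
  ]
}}

```text
t: 4.97
position: [0.477, 0.2825, 0.1272]
tcp_rot: [3.135, -0.014, 0.935]
force: [1.4, 1.6, -0.8]
grip_width: 0.0006
finger_force: 0.0
```

Run:
```python
from h import *
go(.613,.141,.12,.93)
```

```text
t 4.9667 shift [-0.0333  0.1934  0.008 ] turn [ 0.006 -0.014  0.005] |d| 0.196
```

>>> {"method": "step_arm", "body": {
  "increments": [
    [-0.01,0.036,0,0,0,0,0],
    [-0.02,0.075,0.002,0,0,0,0],
    [-0.03,0.115,0.004,0,0,0,0],
    [-0.033,0.155,0.006,0,0,0,0],
    [-0.033,0.193,0.006,0,0,0,0]
  ]
}}

```text
t: 5.38
position: [0.6091, 0.1375, 0.1145]
tcp_rot: [3.141, -0.001, 0.935]
force: [-0.6, -0.2, 0.7]
grip_width: 0.0005
finger_force: 0.0
```

>>> {"method": "step_arm", "body": {
  "increments": [
    [0,0,0.035,0,0,0,0],
    [0,0,0.065,0,0,0,0],
    [0,0,0.085,0,0,0,0],
    [0,0,0.095,0,0,0,0],
    [0,0,0.095,0,0,0,0]
  ]
}}

```text
t: 5.8
position: [0.6062, 0.1398, 0.017]
tcp_rot: [-3.139, 0.003, 0.936]
force: [-1.0, 0.1, 0.0]
grip_width: 0.0006
finger_force: 0.0
```

Run:
```python
from h import *
o=bot.get_obs();print(o['position'],((o['position'][:2]-[.7678,.1945])@[.598,.801]));go(.613,.141,.025,.93)
```

```text
[0.60617643 0.13980381 0.01700677] -0.1404625444302235
t 5.8 shift [ 0.005   0.0048 -0.008 ] turn [-0.003  0.003  0.006] |d| 0.011
```

>>> {"method": "step_arm", "body": {
  "increments": [
    [0.004,0.003,-0.006,0,0,0,0],
    [0.01,0.003,-0.008,0,0,0,0],
    [0.016,0.003,-0.008,0,0,0,0],
    [0.022,0.003,-0.008,0,0,0,0],
    [0.028,0.003,-0.008,0,0,0,0]
  ]
}}

```text
t: 6.22
position: [0.6275, 0.1611, 0.0288]
tcp_rot: [3.14, -0.001, 0.937]
force: [-0.3, -1.2, 0.9]
grip_width: 0.0007
finger_force: 0.6
```

>>> {"method": "step_arm", "body": {
  "increments": [
    [0.004,0,0,0,0,0,0],
    [0.008,0,0,0,0,0,0],
    [0.012,0,0,0,0,0,0],
    [0.016,0,0,0,0,0,0],
    [0.02,0,0,0,0,0,0]
  ]
}}

```text
t: 6.63
position: [0.6385, 0.1765, 0.0275]
tcp_rot: [-3.141, 0.001, 0.936]
force: [-1.3, -0.5, 0.5]
grip_width: 0.0005
finger_force: 0.5
```

>>> {"method": "step_arm", "body": {
  "increments": [
    [0.0015,0,0,0,0,0,0],
    [0.003,0,0,0,0,0,0],
    [0.0045,0,0,0,0,0,0],
    [0.006,0,0,0,0,0,0]
  ]
}}

```text
t: 6.97
position: [0.642, 0.1812, 0.0275]
tcp_rot: [-3.141, 0.0, 0.936]
force: [0.3, -0.3, 0.0]
grip_width: 0.0004
finger_force: 0.4
```

>>> {"method": "step_arm", "body": {
  "increments": [
    [0.0015,0,0,0,0,0,0],
    [0.003,0,0,0,0,0,0],
    [0.0045,0,0,0,0,0,0],
    [0.006,0,0,0,0,0,0],
    [0.007,0,0,0,0,0,0]
  ]
}}

```text
t: 7.38
position: [0.6462, 0.1872, 0.0275]
tcp_rot: [-3.141, -0.0, 0.936]
force: [-0.3, -1.8, 0.2]
grip_width: 0.0006
finger_force: 0.3
```

Run:
```python
from h import *
from fit import up,near,cyl,iou,nm
o=bot.get_obs();print(((o['position'][:2]-[.7678,.1945])@[.598,.801]),o['force'])
s=bot.snapshot('side')[:,:,::-1];hs=cv2.cvtColor(s,cv2.COLOR_BGR2HSV);am=cv2.inRange(hs,(3,150,40),(20,255,255))
for x,y in[(.668,.217),(.589,.277),(.51,.336)]:
    m=up(near(am,'side',x,y,.0375,34));r=nm(lambda p:-iou(cyl('side',*p,.036,0,.075),m),(x,y),(.006,.006))
    print(r.x.round(4),round(r.fun,3),'to line',((r.x-[.7678,.1945])@[.598,.801]).round(4))
```

```text
-0.07852092893760199 [-0.25914416 -1.76770376  0.17458327]
[0.6758 0.218 ] -0.751 to line -0.0362
[0.5883 0.2792] -0.77 to line -0.0395
[0.5109 0.3378] -0.782 to line -0.0388
```

>>> {"method": "step_arm", "body": {
  "increments": [
    [0.001,0,0,0,0,0,0],
    [0.002,0,0,0,0,0,0],
    [0.003,0,0,0,0,0,0],
    [0.004,0,0,0,0,0,0]
  ]
}}

```text
t: 7.77
position: [0.6466, 0.1871, 0.0276]
tcp_rot: [-3.14, 0.006, 0.934]
force: [-5.0, -5.8, 5.2]
grip_width: 0.0006
finger_force: 4.1
```

Second jar is also seated (about 9 N). Retreating, turning to magazine yaw (−12°), opening.

>>> {"method": "step_arm", "body": {
  "increments": [
    [-0.015,0,0,0,0,0,0],
    [-0.03,0,-0.02,0,0,0,0],
    [-0.04,0,-0.055,0,0,0,0],
    [-0.05,0,-0.09,0,0,0,0],
    [-0.06,0,-0.12,0,0,0,0]
  ]
}}

```text
t: 8.18
position: [0.6138, 0.142, 0.1499]
tcp_rot: [3.14, -0.003, 0.936]
force: [0.8, 0.8, -0.2]
grip_width: 0.0004
finger_force: 0.0
```

>>> {"method": "step_arm", "body": {
  "increments": [
    [-0.02,0.02,0,0,0,0.12,0],
    [-0.04,0.04,0,0,0,0.24,0],
    [-0.06,0.06,0,0,0,0.36,0],
    [-0.08,0.07,0,0,0,0.48,0],
    [-0.1,0.07,0,0,0,0.6,0]
  ]
}}

```text
t: 8.6
position: [0.6121, 0.017, 0.1484]
tcp_rot: [3.139, -0.004, 0.328]
force: [1.1, -0.8, 0.1]
grip_width: 0.0003
finger_force: 0.0
```

>>> {"method": "step_arm", "body": {
  "increments": [
    [0,0.03,0,0,0,0.12,0.5],
    [0,0.06,0,0,0,0.24,1],
    [0,0.09,0,0,0,0.36,1],
    [0,0.12,0,0,0,0.48,1],
    [0,0.15,0,0,0,0.55,1]
  ]
}}

```text
t: 9.02
position: [0.6609, -0.1222, 0.1477]
tcp_rot: [-3.141, -0.002, -0.218]
force: [0.3, -0.2, 0.7]
grip_width: 0.0293
finger_force: 0.0
```

Run:
```python
from h import *
o=bot.get_obs();print(o['position'],o['q'].round(2));go(.5798,-.2002,.08,-.21)
cv2.imwrite('pics/_top2.png',bot.snapshot('top')[:,:,::-1]);cv2.imwrite('pics/_side2.png',bot.snapshot('side')[:,:,::-1])
```

```text
[ 0.66088187 -0.12220156  0.14774968] [-0.26  0.84  0.81  1.45 -0.64  1.12 -1.12]
t 9.0167 shift [-0.0624  0.0937  0.0676] turn [-0.001 -0.002 -0.008] |d| 0.131
```

>>> {"method": "step_arm", "body": {
  "increments": [
    [-0.02,0.03,0,0,0,0,1],
    [-0.04,0.06,0,0,0,0,1],
    [-0.062,0.093,0.02,0,0,0,1],
    [-0.0625,0.0935,0.055,0,0,0,1],
    [-0.0625,0.0935,0.09,0,0,0,1]
  ]
}}

```text
t: 9.53
position: [0.5782, -0.2028, 0.059]
tcp_rot: [3.14, -0.005, -0.218]
force: [1.7, 1.1, -0.3]
grip_width: 0.0707
finger_force: 0.0
```

>>> {"method": "step_arm", "body": {
  "increments": [
    [0,0,0,0,0,0,1],
    [0,0,0,0,0,0,1]
  ]
}}

```text
t: 9.7
position: [0.5785, -0.1981, 0.0566]
tcp_rot: [-3.14, 0.003, -0.212]
force: [1.1, 0.4, 0.3]
grip_width: 0.0842
finger_force: 0.0
```

Run:
```python
from h import *
o=bot.get_obs();print(o['position'],o['grip_width']);go(.5798,-.2002,.007,-.21)
s=bot.snapshot('side')[:,:,::-1]
cv2.imwrite('pics/g1.png',cv2.convertScaleAbs(cv2.resize(s[100:260,270:450],None,fx=3.5,fy=3.5),alpha=1.5))
```

```text
[ 0.57850129 -0.19807841  0.05657001] 0.08415346502018206
t 9.7 shift [0.0018 0.0019 0.0496] turn [-0.002  0.003 -0.002] |d| 0.05
```

View pics/g1.png

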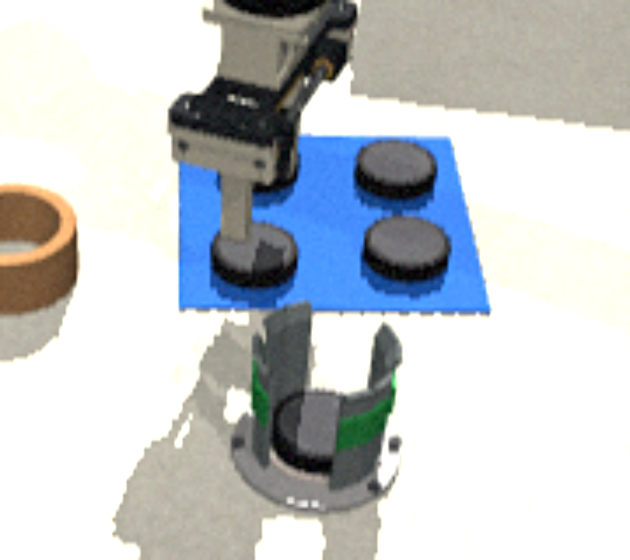

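The gripper is above lid (255,250), with the front finger at (235,240) in the crop. Descending to grasp, with a slow final approach.

>>> {"method": "step_arm", "body": {
  "increments": [
    [0.001,0.001,0.015,0,0,0,1],
    [0.0015,0.0015,0.03,0,0,0,1],
    [0.0015,0.0015,0.042,0,0,0,1],
    [0.0015,0.0015,0.048,0,0,0,1],
    [0.0015,0.0015,0.048,0,0,0,1]
  ]
}}

```text
t: 10.17
position: [0.5786, -0.2008, 0.0076]
tcp_rot: [-3.141, 0.004, -0.214]
force: [-0.1, 0.6, -0.1]
grip_width: 0.0932
finger_force: 0.0
```

>>> {"method": "step_arm", "body": {
  "increments": [
    [0,0,0,0,0,0,0.5],
    [0,0,0,0,0,0,0.5],
    [0,0,0,0,0,0,0.5],
    [0,0,0,0,0,0,0.5],
    [0,0,0,0,0,0,0.5]
  ],
  "squeeze": 12
}}

```text
t: 10.58
position: [0.58, -0.2018, 0.0102]
tcp_rot: [3.142, -0.001, -0.214]
force: [0.3, 0.1, 1.7]
grip_width: 0.0658
finger_force: 12.0
```

>>> {"method": "step_arm", "body": {
  "increments": [
    [0,0,-0.02,0,0,0,0.5],
    [0,0,-0.05,0,0,0,0.5],
    [0,0,-0.085,0,0,0,0.5],
    [0,0,-0.12,0,0,0,0.5],
    [0,0,-0.12,0,0,0,0.5]
  ]
}}

```text
t: 11.0
position: [0.5832, -0.2051, 0.1372]
tcp_rot: [3.138, -0.013, -0.214]
force: [-0.1, -1.6, 0.8]
grip_width: 0.0657
finger_force: 12.0
```

Run:
```python
from h import *
o=bot.get_obs();print(o['position'],o['grip_width'],o['finger_force']);go(.509,-.012,.13,-.21)
```

```text
[ 0.58321039 -0.20505917  0.13717207] 0.06567952603996455 11.999884843826294
t 11.0 shift [-0.1137 -0.1729  0.005 ] turn [ 0.004 -0.013 -0.004] |d| 0.207
```

>>> {"method": "step_arm", "body": {
  "increments": [
    [-0.022,-0.034,0,0,0,0,0.5],
    [-0.044,-0.068,0,0,0,0,0.5],
    [-0.066,-0.102,0,0,0,0,0.5],
    [-0.088,-0.136,0,0,0,0,0.5],
    [-0.11,-0.1705,0,0,0,0,0.5]
  ]
}}

```text
t: 11.42
position: [0.5074, -0.0103, 0.1296]
tcp_rot: [-3.141, -0.0, -0.215]
force: [1.1, -0.0, -0.1]
grip_width: 0.0654
finger_force: 12.0
```

>>> {"method": "step_arm", "body": {
  "increments": [
    [0,0,0,0,0,0,0.5],
    [0,0,0,0,0,0,0.5],
    [0,0,0,0,0,0,0.5]
  ]
}}

```text
t: 11.67
position: [0.5087, -0.0121, 0.1299]
tcp_rot: [3.141, -0.001, -0.214]
force: [-0.2, 0.0, 0.5]
grip_width: 0.0655
finger_force: 12.0
```

Run:
```python
from h import *
o=bot.get_obs();print(o['position'],o['grip_width'],o['finger_force']);go(.509,-.012,.1,-.21)
s=bot.snapshot('side')[:,:,::-1];t=bot.snapshot('top')[:,:,::-1]
a=cv2.resize(s[130:260,300:420],(415,450));b=cv2.resize(t[200:300,280:365],(383,450))
cv2.imwrite('pics/g2.png',cv2.convertScaleAbs(np.hstack([a,b]),alpha=1.6))
```

```text
[ 0.50865944 -0.01208311  0.12987373] 0.06549124206155403 11.999646574258804
t 11.6667 shift [ 0.0003 -0.0002  0.0299] turn [ 0.001 -0.001 -0.004] |d| 0.03
```

View pics/g2.png

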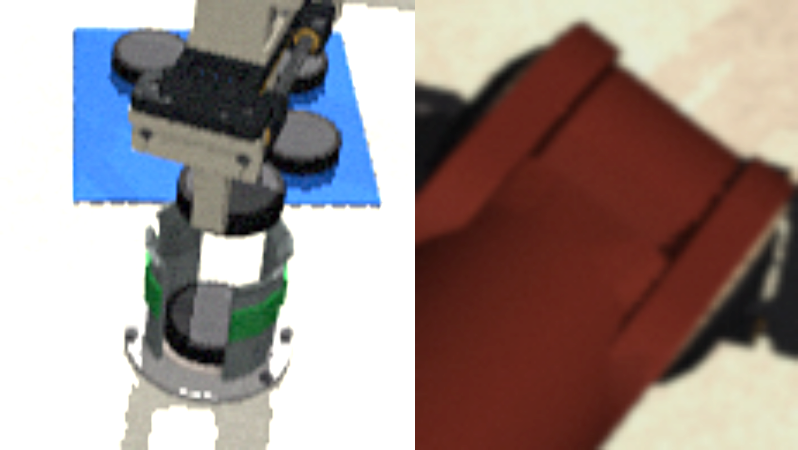

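Run:
```python
from h import *
a=np.linspace(0,2*np.pi,72)
for nm,r,z in(('rim',.047,.09),('foot',.056,.006),('lid',.033,.13),('band',.0425,.0555)):
    u=np.array([proj('side',(.509+r*np.cos(i),-.012+r*np.sin(i),z)) for i in a]);print(nm,u.min(0).round(1),u.max(0).round(1))
```

```text
rim [341.6 185.4] [384.9 214.3]
foot [335.8 209.8] [384.5 244.6]
lid [349.2 175.4] [380.5 195.5]
band [342.8 198.1] [381.  224.4]
```

Lid is flat and held; the tube matches its model to about 1 px, and the lid is about 3 mm toward −x in the grip. Shifting +2.5 mm and lowering.

>>> {"method": "step_arm", "body": {
  "increments": [
    [0.0025,0,0,0,0,0,0.5],
    [0.0025,0,0.015,0,0,0,0.5],
    [0.0025,0,0.025,0,0,0,0.5],
    [0.0025,0,0.035,0,0,0,0.5],
    [0.0025,0,0.045,0,0,0,0.5]
  ]
}}

```text
t: 12.18
position: [0.5108, -0.013, 0.0837]
tcp_rot: [3.141, 0.0, -0.215]
force: [0.2, 0.6, -0.2]
grip_width: 0.0659
finger_force: 12.0
```

>>> {"method": "step_arm", "body": {
  "increments": [
    [0,0,0.01,0,0,0,0.5],
    [0,0,0.02,0,0,0,0.5],
    [0,0,0.03,0,0,0,0.5],
    [0,0,0.04,0,0,0,0.5],
    [0,0,0.046,0,0,0,0.5]
  ]
}}

```text
t: 12.6
position: [0.5103, -0.0121, 0.0372]
tcp_rot: [3.141, 0.001, -0.214]
force: [-1.0, 0.0, -0.5]
grip_width: 0.0657
finger_force: 12.0
```

>>> {"method": "step_arm", "body": {
  "increments": [
    [0,0,0.002,0,0,0,0.5],
    [0,0,0.004,0,0,0,0.5],
    [0,0,0.004,0,0,0,0.85],
    [0,0,0.004,0,0,0,0.85],
    [0,0,0.004,0,0,0,0.85]
  ]
}}

```text
t: 13.02
position: [0.5113, -0.0124, 0.0351]
tcp_rot: [-3.141, -0.001, -0.214]
force: [-1.0, 0.1, -1.0]
grip_width: 0.0781
finger_force: 0.0
```

>>> {"method": "step_arm", "body": {
  "increments": [
    [0,0,-0.02,0,0,0,0.85],
    [0,0,-0.04,0,0,0,0.85],
    [0,0,-0.06,0,0,0,0.85],
    [0,0,-0.08,0,0,0,1],
    [0,0,-0.1,0,0,0,1]
  ]
}}

```text
t: 13.43
position: [0.5108, -0.0123, 0.136]
tcp_rot: [-3.141, -0.0, -0.214]
force: [0.8, 0.4, 0.5]
grip_width: 0.0882
finger_force: 0.0
```

Run:
```python
from h import *
o=bot.get_obs();print(o['position'],o['grip_width'],o['force']);go(.4675,-.2305,.135,-.21)
```

```text
[ 0.51078793 -0.01232     0.13600534] 0.08815131657153635 [0.76847743 0.37634058 0.45047682]
t 13.4333 shift [0.0041 0.2224 0.001 ] turn [-0.    -0.    -0.004] |d| 0.222
```

>>> {"method": "step_arm", "body": {
  "increments": [
    [0,0.038,0,0,0,0,1],
    [0,0.077,0,0,0,0,1],
    [0.001,0.116,0,0,0,0,1],
    [0.001,0.155,0,0,0,0,1],
    [0.002,0.194,0,0,0,0,1]
  ]
}}

```text
t: 13.85
position: [0.4711, -0.2037, 0.1353]
tcp_rot: [-3.141, -0.001, -0.214]
force: [1.1, -0.6, -0.5]
grip_width: 0.0929
finger_force: 0.0
```

>>> {"method": "step_arm", "body": {
  "increments": [
    [0,0.028,0.01,0,0,0,1],
    [0,0.028,0.045,0,0,0,1],
    [0,0.028,0.08,0,0,0,1],
    [0,0.028,0.09,0,0,0,1],
    [0,0.028,0.09,0,0,0,1]
  ]
}}

```text
t: 14.27
position: [0.464, -0.2285, 0.0427]
tcp_rot: [-3.14, 0.005, -0.214]
force: [0.1, 0.2, -0.4]
grip_width: 0.0928
finger_force: 0.0
```

Run:
```python
from h import *
o=bot.get_obs();print(o['position'],o['grip_width']);go(.4655,-.2305,.009,-.21)
s=bot.snapshot('side')[:,:,::-1];t=bot.snapshot('top')[:,:,::-1]
cv2.imwrite('pics/g3.png',cv2.convertScaleAbs(cv2.resize(s[120:260,310:430],(600,600)),alpha=1.5))
```

```text
[ 0.46403926 -0.22845559  0.04274598] 0.09283008532217511
t 14.2667 shift [0.002  0.0017 0.0337] turn [-0.002  0.005 -0.004] |d| 0.034
```

View pics/g3.png

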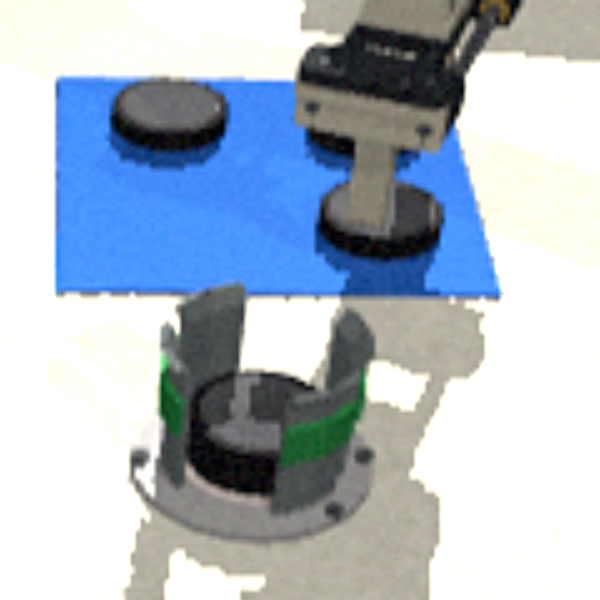

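The second lid lies flat in the tube, with its top just below the band at (320,430). The gripper is over the next lid at (380,220). Grasping.

>>> {"method": "step_arm", "body": {
  "increments": [
    [0,0,0.014,0,0,0,1],
    [0,0,0.026,0,0,0,1],
    [0,0,0.034,0,0,0,1],
    [0,0,0.036,0,0,0,1],
    [0,0,0.036,0,0,0,1]
  ]
}}

```text
t: 14.78
position: [0.4657, -0.2294, 0.0086]
tcp_rot: [-3.141, 0.0, -0.214]
force: [0.3, -1.0, -0.4]
grip_width: 0.0931
finger_force: 0.0
```

>>> {"method": "step_arm", "body": {
  "increments": [
    [0,0,0,0,0,0,0.5],
    [0,0,0,0,0,0,0.5],
    [0,0,0,0,0,0,0.5],
    [0,0,0,0,0,0,0.5],
    [0,0,0,0,0,0,0.5]
  ]
}}

```text
t: 15.2
position: [0.4658, -0.2297, 0.0089]
tcp_rot: [3.142, -0.0, -0.214]
force: [-0.8, 0.7, 1.4]
grip_width: 0.0656
finger_force: 12.0
```

>>> {"method": "step_arm", "body": {
  "increments": [
    [0,0,-0.02,0,0,0,0.5],
    [0,0,-0.05,0,0,0,0.5],
    [0,0,-0.085,0,0,0,0.5],
    [0,0,-0.125,0,0,0,0.5],
    [0,0,-0.125,0,0,0,0.5]
  ]
}}

```text
t: 15.62
position: [0.4687, -0.2331, 0.14]
tcp_rot: [3.137, -0.012, -0.215]
force: [0.6, -0.5, -0.2]
grip_width: 0.0658
finger_force: 12.0
```

>>> {"method": "step_arm", "body": {
  "increments": [
    [0,0,0,0,0,0,0.5],
    [0,0,0,0,0,0,0.5]
  ]
}}

```text
t: 15.78
position: [0.4653, -0.2288, 0.1332]
tcp_rot: [-3.141, 0.001, -0.214]
force: [0.1, 0.1, -1.0]
grip_width: 0.0656
finger_force: 12.0
```

Run:
```python
from h import *
o=bot.get_obs();print(o['position'],o['grip_width'],o['finger_force']);go(.509,-.012,.135,-.21)
```

```text
[ 0.46530475 -0.22882309  0.13318323] 0.06558554326395284 12.000004649162292
t 15.7833 shift [-0.0033 -0.2212 -0.0016] turn [-0.001  0.001 -0.004] |d| 0.221
```

>>> {"method": "step_arm", "body": {
  "increments": [
    [-0.001,-0.037,0,0,0,0,0.5],
    [-0.001,-0.075,0,0,0,0,0.5],
    [-0.002,-0.112,0,0,0,0,0.5],
    [-0.002,-0.15,0,0,0,0,0.5],
    [-0.003,-0.187,0,0,0,0,0.5]
  ]
}}

```text
t: 16.2
position: [0.5014, -0.044, 0.1318]
tcp_rot: [3.141, 0.004, -0.214]
force: [-0.3, -0.8, 0.5]
grip_width: 0.0655
finger_force: 12.0
```

>>> {"method": "step_arm", "body": {
  "increments": [
    [0,-0.02,0,0,0,0,0.5],
    [0,-0.034,0,0,0,0,0.5],
    [0,-0.034,0,0,0,0,0.5],
    [0,-0.034,0,0,0,0,0.5]
  ]
}}

```text
t: 16.53
position: [0.5086, -0.0126, 0.1321]
tcp_rot: [3.14, 0.003, -0.213]
force: [-0.6, 0.6, -0.5]
grip_width: 0.0653
finger_force: 12.0
```

Run:
```python
from h import *
from fit import up,near,cyl,iou,nm
o=bot.get_obs();print(o['position'],o['grip_width']);go(.509,-.012,.135,-.21)
s=bot.snapshot('side')[:,:,::-1]
cv2.imwrite('pics/g4.png',cv2.convertScaleAbs(cv2.resize(s[140:260,305:425],(600,600)),alpha=1.6))
a=np.linspace(0,2*np.pi,72);p=o['position']
for r,z in((.033,p[2]+.010),(.033,p[2]-.006)):
    u=np.array([proj('side',(p[0]+r*np.cos(i),p[1]+r*np.sin(i),z)) for i in a]);print(((u.min(0)-[305,140])*5).round(),((u.max(0)-[305,140])*5).round())
```

```text
[ 0.50859014 -0.01264799  0.1321425 ] 0.0653349540486055
t 16.5333 shift [ 0.0003 -0.0007 -0.0029] turn [ 0.001  0.003 -0.003] |d| 0.003
[224. 154.] [382. 254.]
[222. 183.] [378. 284.]
```

View pics/g4.png

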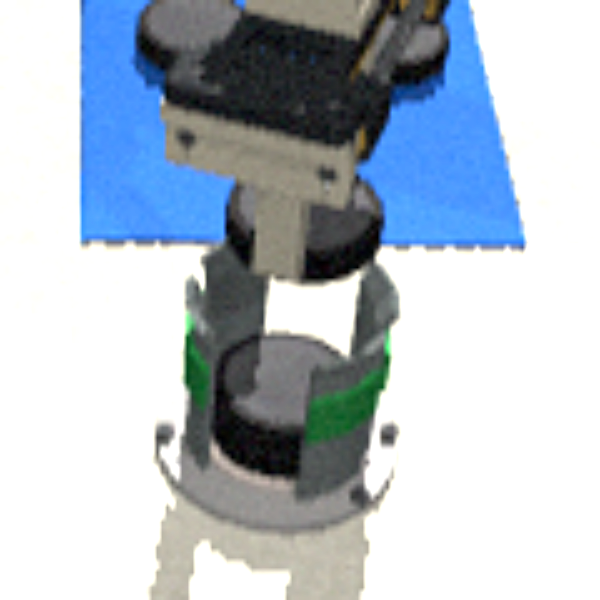

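The third lid is centred in the grip (226–384 against 224–382 predicted). Lowering it.

>>> {"method": "step_arm", "body": {
  "increments": [
    [0.001,0,0.008,0,0,0,0.5],
    [0.001,0,0.016,0,0,0,0.5],
    [0.001,0,0.024,0,0,0,0.5],
    [0.001,0,0.032,0,0,0,0.5],
    [0.001,0,0.04,0,0,0,0.5]
  ]
}}

```text
t: 17.0
position: [0.5102, -0.0138, 0.0925]
tcp_rot: [3.141, 0.001, -0.215]
force: [0.7, -0.3, 0.0]
grip_width: 0.0656
finger_force: 12.0
```

>>> {"method": "step_arm", "body": {
  "increments": [
    [0,0,0.01,0,0,0,0.5],
    [0,0,0.02,0,0,0,0.5],
    [0,0,0.03,0,0,0,0.5],
    [0,0,0.038,0,0,0,0.5],
    [0,0,0.04,0,0,0,0.5]
  ]
}}

```text
t: 17.42
position: [0.5097, -0.013, 0.052]
tcp_rot: [3.141, 0.003, -0.214]
force: [-1.1, 0.4, -0.0]
grip_width: 0.0657
finger_force: 12.0
```

>>> {"method": "step_arm", "body": {
  "increments": [
    [0,0,0.0015,0,0,0,0.5],
    [0,0,0.003,0,0,0,0.5],
    [0,0,0.003,0,0,0,0.85],
    [0,0,0.003,0,0,0,0.85],
    [0,0,0.003,0,0,0,0.85]
  ]
}}

```text
t: 17.83
position: [0.511, -0.0133, 0.0511]
tcp_rot: [-3.141, -0.001, -0.214]
force: [-0.5, 0.1, 0.5]
grip_width: 0.0778
finger_force: 0.0
```

>>> {"method": "step_arm", "body": {
  "increments": [
    [0,0,-0.02,0,0,0,0.85],
    [0,0,-0.04,0,0,0,0.85],
    [0,0,-0.06,0,0,0,0.85],
    [0,0,-0.09,0,0,0,0.85],
    [0,0,-0.12,0,0,0,0.85]
  ]
}}

```text
t: 18.25
position: [0.51, -0.0132, 0.1717]
tcp_rot: [3.141, 0.001, -0.215]
force: [0.4, 0.0, -0.4]
grip_width: 0.0792
finger_force: 0.0
```

>>> {"method": "step_arm", "body": {
  "increments": [
    [0,0.035,-0.015,0,0,0,0.85],
    [0,0.07,-0.03,0,0,0,0.85],
    [0,0.11,-0.03,0,0,0,0.85],
    [0,0.15,-0.03,0,0,0,0.85],
    [0,0.19,-0.03,0,0,0,0.85]
  ]
}}

```text
t: 18.67
position: [0.47, -0.2003, 0.2015]
tcp_rot: [-3.141, -0.002, -0.213]
force: [0.8, -0.3, 0.1]
grip_width: 0.0794
finger_force: 0.0
```

>>> {"method": "step_arm", "body": {
  "increments": [
    [0,0,0,0,0,0,0.85],
    [0,0,0,0,0,0,0.85],
    [0,0,0,0,0,0,0.85]
  ]
}}

```text
t: 18.92
position: [0.4703, -0.1985, 0.2007]
tcp_rot: [-3.14, 0.0, -0.215]
force: [-0.4, -0.4, -0.1]
grip_width: 0.079
finger_force: 0.0
```

Run:
```python
from h import *
from fit import up,near,cyl,iou,nm
o=bot.get_obs();print(o['t'],o['position'])
s=bot.snapshot('side')[:,:,::-1];t=bot.snapshot('top')[:,:,::-1]
a=cv2.resize(s[160:400,200:420],(550,600));b=cv2.resize(t[120:300,120:195],(250,600))
cv2.imwrite('pics/end.png',cv2.convertScaleAbs(np.hstack([a,b]),alpha=1.5))
hs=cv2.cvtColor(s,cv2.COLOR_BGR2HSV);am=cv2.inRange(hs,(3,150,40),(20,255,255))
for x,y in[(.676,.218),(.589,.279),(.511,.338)]:
    m=up(near(am,'side',x,y,.0375,34));r=nm(lambda p:-iou(cyl('side',*p,.036,0,.075),m),(x,y),(.006,.006))
    print(r.x.round(4),round(r.fun,3),'to line',((r.x-[.7678,.1945])@[.598,.801]).round(4))
```

```text
18.9167 [ 0.4702786  -0.19845585  0.20066081]
[0.676 0.218] -0.784 to line -0.0361
[0.588  0.2788] -0.767 to line -0.04
[0.511  0.3379] -0.795 to line -0.0387
```

View pics/end.png

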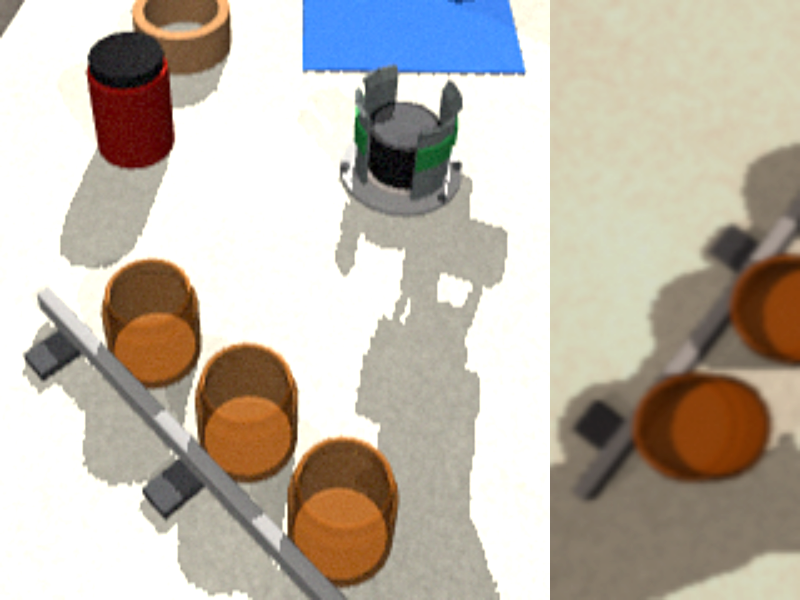

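The picture shows three lids flat in the tube with the top inside the band (around (405,135)). All three jars stand upright against the rail at (150,320), (247,410) and (342,510), and the bystanders haven't moved. Handing in.

```bash
python3 -c "
from bench import bot
print(bot.job_done())"
```

```text
the job is handed in; nothing more can be done
None
```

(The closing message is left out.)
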